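# Shut the grinder stand's drawer, level the stand and keep the spirit level pressed

## Robot

A 6-joint arm with a two-finger parallel gripper is mounted at the origin on the work surface. World frame = base frame: x ahead of the robot, y to its left, z up, the work surface at z = 0. Lengths are in m, angles in degrees, forces in N, time in s.
With the tool pointing down it reaches from about 0.375 to 0.9 m from the base axis. Payload 3.1 kg.
Tool frame: the origin (TCP) lies midway between the tips of the shut fingers; the grasp point (between the pads) lies 19 mm behind it; z points along the fingers, y is the line along which they close (so a half turn about z gives the same grasp; the last joint's range is limited). The gripper opens to 87 mm and grips with 3 to 60 N. Pads are 19 mm wide; open, the fingers measure 117 mm over their backs; the gripper's body (75 mm by 190 mm) begins 51 mm behind the grasp point.
Start: joints at [56.121, 30.224, 82.088, -0, 67.689, -10.227], TCP at [0.251, 0.572, 0.223] pointing down, gripper open.
Joint ranges: [-176.69, 176.69], [-43.24, 126.21], [12.49, 139.97], [-82, 262], [0, 151.66], [-163.58, 163.58]. Speed limits (degrees/s): [159.86, 159.86, 180, 180, 180, 180].

## Interface

Orientations are given as a 3x3 rotation matrix whose columns are the frame's x, y, z axes.
In Python, from rig import bot gives the robot as it stands.
- The arm moves only by the tool steer_hand, called after "Request:" as name(argument=value, ...) on one line, values as JSON. Schema: {"type":"object","properties":{"steps":{"type":"object","properties":{"segments":{"type":"array","items":{"type":"array","items":{"type":"number"},"minItems":7,"maxItems":7},"minItems":1,"maxItems":20}},"additionalProperties":false,"required":["segments"]},"only":{"type":"string"},"quiet":{"type":"boolean"},"lines":{"type":"string"}},"required":["steps"],"additionalProperties":false}. steps is an object whose key "segments" holds a list of rows, 1 to 20 of them, each of 7 numbers: dx, dy, dz in cm, then a rotation vector rx, ry, rz in units of 4 degrees, then the opening from 0.0 (shut) to 1.0 (fully open); each row is the pose to reach, as a shift and turn from the pose commanded when the call began, along the tool's axes at that moment; what a row does not reach only later rows make up. A row lasts 1/10 s, in which the tool goes at most 0.05 m and 8.59 degrees, less where a joint would pass 70% of its speed; a pose out of reach is approached as far as the arm can. The fingers move at their own pace and stop on an object; the grip force is fixed at half the most. Time passes only in rows, so rows that do not move let the fingers close. The tool returns the time, the measured TCP pose, the force, the opening and the grip force at its end. only (a regular expression) keeps the lines of the reply that match it, lines (a string "A,B") keeps lines A to B, and quiet returns only ok. Input that does not fit is refused with a message, and nothing moves.
- bot.read_state(): the state, without advancing time (a new reading comes with each control period).
- bot.capture(name): name is "scene" or "top"; returns a dict with "color" (384x512x3 uint8, red, green, blue), "K" (3x3 intrinsics, pixels), "D" ([k1, k2, p1, p2, k3] as OpenCV has them; the pictures are not rectified), "view" (4x4, takes a point from world to camera coordinates). Camera axes: x right, y up, looking along -z (the intrinsics and any distortion apply to the point x, -y, -z); pixel columns grow to the right and rows downward; lengths in m; the calibration is good to about 2 mm. A picture is of the moment at which its call begins. There is no depth.
- bot.hand_in(): hands the job in; it is judged then, once.
The state is a dict: "time_s": time; "joint_positions": joint angles; "qvel": joint speeds; "tau": joint torques, N m; "position": TCP position; "tcp_rot": TCP orientation; "force": force on the tool from outside, world axes, zero at the start; "moment": the same for the moment, N m; "opening": opening from 0.0 (shut) to 1.0 (fully open); "grasp_force": force on a finger pad.
Only numpy, scipy, OpenCV 4.12 (cv2) and the standard library are available. Lean on these libraries where they do the work, as an engineer would, in place of code of your own. Each camera call takes 0.05 s, during which the arm holds its last target. There are 200 camera calls.

## Task

The coffee grinder goes back on its stand, so shut the stand's loaded drawer fully first, then lay the blue spirit level right way up along the middle of the stand's bare top, front to back, and turn the knob of the levelling foot behind the stand until the bubble rests between the two black lines. Finish while pressing the level firmly down on the top (a good 10 N) with the bubble still between the lines: keep pressing, do not let go. Leave the other things on the counter where they are.

Things in the scene. Friction and masses are not known exactly. Their poses are not given: they have to be found in the camera images.
- stand: Metal box of the grinder stand, 200 wide (its x), 280 deep (its y), bare flat top; cannot slide. Front (dark wood drawer front, bar handle) to its +y, levelling foot behind at -y. It tilts a little about its x as the foot is turned; at the start the foot end is 2 to 4 mm low. Origin: on the tilt axis, between the fixed front feet, 20 mm inside the front, 22 mm above the counter.
- shelf_mid (a point): Middle of the stand's top face, 105 mm above the counter when level. Axes as stand: y to the drawer front, z out of the top.
- drawer (a joint): How far the loaded drawer is open, m: 0 fully shut, 0.05 to 0.09 at the start. It slides out along the stand's +y; it runs stiffly (about 2 N) and stops dead when shut.
- drawer_handle (a point): Middle of the drawer's bar handle: a dark round bar 110 mm long along the stand's x, 10 mm thick, 66 mm above the counter, standing 28 mm out from the wood front (to the bar's middle).
- knob_grip (a point): Point on the upright axis of the levelling foot's black knurled knob (red cap), 40 diameter, 62 to 92 mm above the counter, this point at 77; 60 mm behind the stand's rear wall, over a bracket 50 mm high. Clockwise from above raises the stand's foot end: 1 rad lifts it 1.27 mm (slope 0.004 rad). It needs 0.1 N m, stays at one height and where left; level is 1.5 to 2.8 rad from the start.
- level: Blue spirit level, 250 long (its x), 24 wide (its y), 48 high, 0.24 kg. Origin: middle of the underside; z up. It starts on the counter, right way up. Sides solid up to 36 mm; above, a 74 mm long cut-out in the middle of the top edge holds the green vial; the top edge beside it (37 to 125 mm from the middle) is solid and may be pressed on.
- bubble (a joint): Offset of the white bubble from the vial's middle along the level's +x, m: 0 centred, between the black lines within 0.002 either way (lines 18 mm apart inside, bubble 14 long). It drifts to the higher end, 0.7 mm per milliradian, so 2.8 mm per radian of the knob, and takes about 1 s to come to rest.
- tamper: Steel coffee tamper with dark wood grip, standing, 58 diameter, 78 high; bystander. Origin: middle of the underside.
- cup: White cup, 62 diameter, 58 high; bystander. Origin: middle of the underside.
- jug: Steel milk jug, 72 diameter, 95 high; bystander. Origin: middle of the underside.
- jar: Amber jar with brass lid, 72 diameter, 100 high; bystander. Origin: middle of the underside.
- syrup: Green bottle, 64 diameter, 200 high; bystander. Origin: middle of the underside.
- sugar: Blue sugar bowl, 96 diameter, 50 high; bystander. Origin: middle of the underside.
- portafilter: Portafilter lying on the counter, steel basket 68 diameter, 34 high, black handle to its -x, 210 long in all; bystander. Origin: under the middle of the basket.

How it is judged:
By the outcome, as a careful person would: the job done as asked, in the order asked, and still so for the second after the job is handed in, while the arm keeps its last pose, push and grip.
It also fails if it takes over 72 s, if anything falls off the work surface, if the arm or the gripper's body presses on something with over 40 N, if the wrist force passes 120 N, or if a joint passes its speed limit or range.

## Working session

There is one attempt and no reset: what is moved stays moved. The work goes in short steps, Python scripts to look and compute and a tool call to move; the robot and the scene stay as the last step left them, time stands still between calls to the robot, and variables do not carry over. Pictures are saved under pics/ and viewed, at most 10 in all, crops included, and the job is handed in when it is done.

```bash
ls; mkdir -p pics; python3 - <<'E'
from rig import bot
import cv2,pickle
s=bot.read_state();print(s)
for n in("scene","top"):
    c=bot.capture(n);pickle.dump(c,open(f"pics/{n}0.pkl","wb"))
    cv2.imwrite(f"pics/{n}0.png",cv2.resize(c["color"][:,:,::-1],None,fx=1.5,fy=1.5))
    print(c["K"],c["D"],c["view"])
E
```

```text
pics
rig.py
{'time_s': 0.0, 'joint_positions': array([ 5.61220101e+01,  3.02798642e+01,  8.21548685e+01,  1.81186878e-03,
        6.76886995e+01, -1.02262416e+01]), 'qvel': array([ 0.03961458,  0.07143158, -0.03560473,  0.01429793,  0.0017791 ,
        0.04073117]), 'tau': array([-1.05280436e-03, -4.40046859e+01, -1.76584375e+01,  6.31910353e-02,
        5.82615752e-02, -1.63862578e-04]), 'position': array([0.25028433, 0.57191715, 0.22157042]), 'tcp_rot': array([[-9.15995688e-01,  4.01186239e-01, -1.22514952e-03],
       [ 4.01187899e-01,  9.15994066e-01, -1.77224524e-03],
       [ 4.11229289e-04, -2.11488416e-03, -9.99997679e-01]]), 'force': array([ 1.03729264, -0.28944946,  0.03400976]), 'moment': array([0.01418994, 0.00452991, 0.00553492]), 'grasp_force': 0.0, 'opening': 1.0001967958308113}
[[467.69793332   0.         252.26037033]
 [  0.         467.69793332 184.27685283]
 [  0.           0.           1.        ]] [0.01384204 0.         0.         0.         0.        ] [[ 0.57128434  0.8207496  -0.00207352 -0.35302411]
 [-0.70594838  0.49266226  0.50884259  0.34680237]
 [ 0.4186539  -0.28923001  0.86085708 -1.851866  ]
 [ 0.          0.          0.          1.        ]]
[[494.39825097   0.         256.03980795]
 [  0.         494.39825097 202.20281045]
 [  0.           0.           1.        ]] [-0.13489693  0.          0.          0.          0.        ] [[ 0.00583462 -0.99992478 -0.01078888  0.05335857]
 [ 0.98435005  0.00384278  0.17618232 -0.58489111]
 [-0.17612761 -0.01164799  0.98429843 -1.25051769]
 [ 0.          0.          0.          1.        ]]
```

View pics/scene0.png

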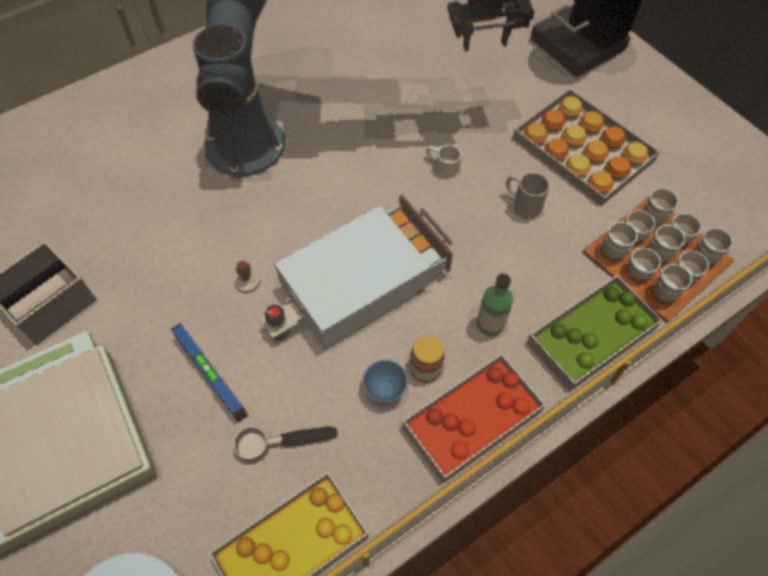

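View pics/top0.png

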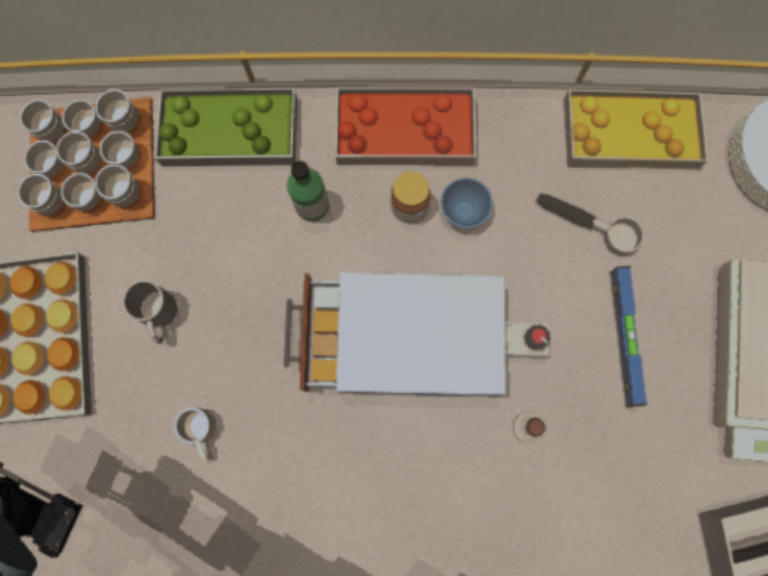

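The scene picture shows the stand in the middle with its drawer open towards +y. In the top view (at 1.5x):
- The stand top spans about (338,275) to (505,393).
- The handle bar is at x≈289 and the knob's red cap at (537,338).
- The level runs from (622,268) to (637,404).

```bash
cat > h.py <<'E'
import numpy as np,cv2
def ray(c,uv):
    uv=np.float64(uv).reshape(-1,1,2)
    n=cv2.undistortPoints(uv,c["K"],c["D"]).reshape(-1,2)
    R=c["view"][:3,:3];t=c["view"][:3,3]
    d=np.c_[n[:,0],-n[:,1],-np.ones(len(n))]@R
    return -R.T@t,d
def plane(c,uv,z):
    o,d=ray(c,uv);return o+d*((z-o[2])/d[:,2])[:,None]
def proj(c,P):
    R=c["view"][:3,:3];t=c["view"][:3,3]
    q=np.atleast_2d(P)@R.T+t;q=q*[1,-1,-1]
    return cv2.projectPoints(q,np.zeros(3),np.zeros(3),c["K"],c["D"])[0].reshape(-1,2)
def tri(a,ua,b,ub):
    o1,d1=ray(a,ua);o2,d2=ray(b,ub);A=np.c_[d1[0],-d2[0]]
    s=np.linalg.lstsq(A,o2-o1,rcond=None)[0];p=o1+s[0]*d1[0];q=o2+s[1]*d2[0]
    return (p+q)/2,np.linalg.norm(p-q)
def big(m,roi=None):
    if roi: k=np.zeros_like(m);x0,y0,x1,y1=roi;k[y0:y1,x0:x1]=1;m=m*k
    cs=cv2.findContours(m.astype(np.uint8),cv2.RETR_EXTERNAL,cv2.CHAIN_APPROX_NONE)[0]
    return max(cs,key=cv2.contourArea)
def cen(c):
    m=cv2.moments(c);return np.array([m["m10"],m["m01"]])/m["m00"]
E
python3 - <<'E'
from h import *
import pickle
C={n:pickle.load(open(f"pics/{n}0.pkl","rb")) for n in("scene","top")}
roi={"top":dict(w=(215,170,345,275),k=(345,210,372,240),l=(400,170,440,275),d=(180,190,203,255)),
"scene":dict(w=(180,135,300,232),k=(174,200,194,218),l=(110,210,170,285))}
P={}
for n in C:
    c=C[n];print(n,"cam",ray(c,[[256,192]])[0].round(3))
    h=cv2.cvtColor(c["color"],cv2.COLOR_RGB2HSV);H,S,V=[h[:,:,i].astype(int) for i in range(3)]
    w=big((S<45)&(V>165),roi[n]["w"]);r=cv2.minAreaRect(w);P[n,'w']=r
    q=cv2.boxPoints(r);print("white",r,cv2.contourArea(w));print(plane(c,q,.1035).round(4))
    if n=='scene':
        ap=cv2.approxPolyDP(w,6,True).reshape(-1,2);print(ap.tolist(),plane(c,ap,.1035).round(4))
    k=big(((H<8)|(H>172))&(S>130)&(V>80),roi[n]["k"]);P[n,'k']=cen(k);print("knob",cen(k),cv2.contourArea(k),plane(c,cen(k),.095).round(4))
    l=big((H>95)&(H<125)&(S>110),roi[n]["l"]);r=cv2.minAreaRect(l);print("level",r,plane(c,cv2.boxPoints(r),.048).round(4))
    m=((H>40)&(H<75)&(S>150)&(V>90));g=big(cv2.dilate(m.astype(np.uint8),np.ones((7,7))),roi[n]["l"]);print("vial",cen(g),plane(c,cen(g),.042).round(4));P[n,'v']=cen(g)
for k in'kv':print(k,tri(C['scene'],P['scene',k],C['top'],P['top',k]))
c=C['top']
crop=cv2.resize(c["color"][170:275,180:440,::-1],None,fx=3,fy=3,interpolation=cv2.INTER_CUBIC);cv2.imwrite("pics/cr0.png",crop)
print("handle",plane(c,[[193,202],[193,242]],.066))
E
```

```text
scene cam [ 1.222 -0.417  1.417]
white ((238.30809020996094, 174.0321807861328), (55.113990783691406, 96.24451446533203), 59.931419372558594) 4377.5
[[ 0.4203 -0.1416  0.1035]
 [ 0.4156  0.2006  0.1035]
 [ 0.6284  0.1601  0.1035]
 [ 0.6205 -0.1601  0.1035]]
[[262, 138], [248, 138], [184, 175], [214, 219], [292, 172], [276, 166], [257, 143]] [[ 0.4495  0.1586  0.1035]
 [ 0.4217  0.1189  0.1035]
 [ 0.4249 -0.1399  0.1035]
 [ 0.618  -0.1455  0.1035]
 [ 0.6196  0.1595  0.1035]
 [ 0.5702  0.1301  0.1035]
 [ 0.4569  0.1322  0.1035]]
knob [182.53333333 207.53333333] 27.5 [[ 0.5223 -0.2042  0.095 ]]
level ((150.5, 263.0), (24.200000762939453, 6.40000057220459), 53.13010025024414) [[ 0.5679 -0.389   0.048 ]
 [ 0.5656 -0.3699  0.048 ]
 [ 0.6474 -0.3636  0.048 ]
 [ 0.6493 -0.3824  0.048 ]]
vial [136.93377976 244.54464286] [[ 0.526  -0.3816  0.042 ]]
top cam [0.355 0.041 1.335]
white ((279.5, 215.5), (91.0, 129.0), 90.0) 9853.5
[[ 0.659   0.1614  0.1035]
 [ 0.6603 -0.1697  0.1035]
 [ 0.4277 -0.1641  0.1035]
 [ 0.4266  0.1568  0.1035]]
knob [358.44176707 223.10441767] 41.5 [[ 0.5241 -0.2045  0.095 ]]
level ((423.84942626953125, 252.34571838378906), (30.39470672607422, 6.68252420425415), 82.56858825683594) [[ 0.4918 -0.3737  0.048 ]
 [ 0.494  -0.3918  0.048 ]
 [ 0.4145 -0.3989  0.048 ]
 [ 0.4124 -0.3809  0.048 ]]
vial [419.3019432  214.68460389] [[ 0.5542 -0.3806  0.042 ]]
k (array([ 0.52366233, -0.20429672,  0.09724604]), np.float64(0.0005823316679891339))
v (array([ 0.5463007 , -0.37650875,  0.0743544 ]), np.float64(0.013828700566798972))
handle [[0.58205358 0.22099012 0.066     ]
 [0.47717312 0.21815724 0.066     ]]
```

View pics/cr0.png

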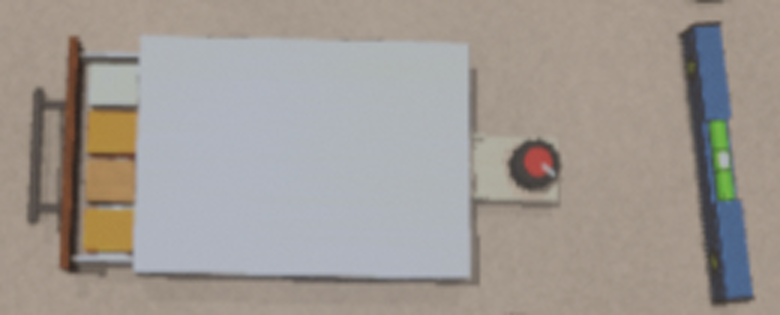

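The crop (3x, offset 180,170) shows three things:
- **Stand top:** corners at (141,36), (469,43), (472,277) and (135,271).
- **Handle bar:** runs from (38,90) to (33,220).
- **Level:** the top face runs from (707,25) to (738,297), with the vial in the middle.

```bash
python3 - <<'E'
from h import *
import pickle
c=pickle.load(open("pics/top0.pkl","rb"))
f=lambda p:(np.float64(p)+1)/3+[179.67,169.67]
for n,p,z in(("stand F",[[141,36],[135,271]],.1055),("stand R",[[469,43],[472,277]],.1025),("handle",[[38,92],[33,220]],.071),("level",[[707,25],[738,297]],.048),("vial",[[722,160]],.042),("knob",[[537,160]],.097)):
    q=plane(c,f(p),z);print(n,q.round(4).tolist(),q.mean(0).round(4),"len",np.linalg.norm(q[0]-q[-1]).round(4))
s=pickle.load(open("pics/scene0.pkl","rb"))
print("level ends scene", plane(s,np.float64([[174,326],[240,414]])/1.5,.048))
E
```

```text
stand F [[0.6271, 0.1299, 0.1055], [0.4283, 0.1317, 0.1055]] [0.5277 0.1308 0.1055] len 0.1988
stand R [[0.6228, -0.1491, 0.1025], [0.4245, -0.1475, 0.1025]] [ 0.5236 -0.1483  0.1025] len 0.1983
handle [[0.5847, 0.2212, 0.071], [0.4732, 0.2225, 0.071]] [0.5289 0.2219 0.071 ] len 0.1115
level [[0.6525, -0.374, 0.048], [0.4093, -0.3902, 0.048]] [ 0.5309 -0.3821  0.048 ] len 0.2437
vial [[0.5309, -0.3832, 0.042]] [ 0.5309 -0.3832  0.042 ] len 0.0
knob [[0.5232, -0.2055, 0.097]] [ 0.5232 -0.2055  0.097 ] len 0.0
level ends scene [[ 0.40444712 -0.39285212  0.048     ]
 [ 0.66154277 -0.37255222  0.048     ]]
```

```bash
cat > to.py <<'E'
import sys,numpy as np
from rig import bot
from scipy.spatial.transform import Rotation as R
# usage: to.py x y z yaw(of tool y axis, deg): delta in present tool axes, tool pointing down
def to(x,y,z,yaw):
    s=bot.read_state();T=s["tcp_rot"];a=np.radians(yaw)
    ty=np.array([np.cos(a),np.sin(a),0]);tz=np.array([0,0,-1.]);G=np.c_[np.cross(ty,tz),ty,tz]
    print((T.T@(np.array([x,y,z])-s["position"])).round(4),R.from_matrix(T.T@G).as_rotvec(degrees=True).round(2),"yaw now",np.degrees(np.arctan2(T[1,1],T[0,1])).round(2),"t",s["time_s"],"F",s["force"].round(1))
if __name__=="__main__":
    to(*map(float,sys.argv[1:5]))
E
python3 to.py 0.528 0.28 0.222 0; python3 to.py 0.528 0.28 0.052 0
```

```text
[-3.715e-01 -1.560e-01 -2.000e-04] [-1.100e-01  4.000e-02  6.635e+01] yaw now 66.35 t 0.1 F [ 0.1 -0.2  0.1]
[-0.3715 -0.1557  0.1698] [-1.100e-01  4.000e-02  6.635e+01] yaw now 66.35 t 0.1 F [ 0.1 -0.2  0.1]
```
steer seems to allow a row to be far and clipped at 0.05 m. A row of the final pose repeated works, moving straight. 9 rows travel + 4 descend.

The rows are not in the units I measure in: shifts go in cm and turns go in units of 4 degrees. I convert before sending: -0.3715 m is -37.15, 0.17 m is 17, 66.35 degrees is 16.5875.

Request:
steer_hand(steps={"segments":[[-37.15,-15.6,0,0,0,16.5875,0],[-37.15,-15.6,0,0,0,16.5875,0],[-37.15,-15.6,0,0,0,16.5875,0],[-37.15,-15.6,0,0,0,16.5875,0],[-37.15,-15.6,0,0,0,16.5875,0],[-37.15,-15.6,0,0,0,16.5875,0],[-37.15,-15.6,0,0,0,16.5875,0],[-37.15,-15.6,0,0,0,16.5875,0],[-37.15,-15.6,0,0,0,16.5875,0],[-37.15,-15.6,17,0,0,16.5875,0],[-37.15,-15.6,17,0,0,16.5875,0],[-37.15,-15.6,17,0,0,16.5875,0],[-37.15,-15.6,17,0,0,16.5875,0],[-37.15,-15.6,17,0,0,16.5875,0],[-37.15,-15.6,17,0,0,16.5875,0]]})

```text
time_s: 1.6
position: [0.5282, 0.2811, 0.0526]
tcp_rot: [[-0.001, 1.0, -0.0], [1.0, 0.001, 0.0], [0.0, -0.0, -1.0]]
force: [0.8, -0.6, 0.4]
opening: 0.006
grasp_force: 0.0
```

```bash
python3 to.py 0.528 0.18 0.052 -0.7
```

```text
[-0.1011 -0.0003  0.0006] [-0.03 -0.    0.75] yaw now 0.05 t 1.6 F [ 0.8 -0.6  0.4]
```

Scaled: -0.084 m is -8.4, -0.078 m is -7.8, 0.7 degrees is 0.175.

Request:
steer_hand(steps={"segments":[[-3,0,0,0,0,0.175,0],[-3.6,0,0,0,0,0.175,0],[-4.2,0,0,0,0,0.175,0],[-4.8,0,0,0,0,0.175,0],[-5.4,0,0,0,0,0.175,0],[-6,0,0,0,0,0.175,0],[-6.6,0,0,0,0,0.175,0],[-7.2,0,0,0,0,0.175,0],[-7.8,0,0,0,0,0.175,0],[-8.4,0,0,0,0,0.175,0]]})

```text
time_s: 2.6
position: [0.5284, 0.1961, 0.0525]
tcp_rot: [[0.012, 1.0, -0.0], [1.0, -0.012, 0.0], [0.0, -0.0, -1.0]]
force: [0.3, 1.9, 0.7]
opening: 0.009
grasp_force: 0.9
```

```bash
python3 to.py 0.528 0.18 0.052 -0.7
```

```text
[-0.0161 -0.0002  0.0005] [-0.01 -0.   -0.01] yaw now -0.71 t 2.6 F [0.3 1.9 0.7]
```

Scaled: -0.015 m is -1.5, -0.012 m is -1.2.

Request:
steer_hand(steps={"segments":[[-0.4,0,0,0,0,0,0],[-0.8,0,0,0,0,0,0],[-1.2,0,0,0,0,0,0],[-1.5,0,0,0,0,0,0]]})

```text
time_s: 3.0
position: [0.5283, 0.1852, 0.0525]
tcp_rot: [[0.018, 1.0, 0.001], [1.0, -0.018, 0.008], [0.008, 0.001, -1.0]]
force: [0.3, 24.4, -2.0]
opening: 0.007
grasp_force: 12.0
```

Request:
steer_hand(steps={"segments":[[-0.3,0,0,0,0,0,0],[-0.6,0,0,0,0,0,0]]})

```text
time_s: 3.2
position: [0.5283, 0.1848, 0.0526]
tcp_rot: [[0.022, 1.0, 0.003], [1.0, -0.022, 0.016], [0.016, 0.002, -1.0]]
force: [-0.5, 44.3, -4.5]
opening: 0.005
grasp_force: 22.0
```

The push met a hard stop at TCP y = 0.185, so the drawer is shut. Next I back off and go over to the level.

Scaled: 0.05 m is 5, -0.15 m is -15.

Request:
steer_hand(steps={"segments":[[5,0,0,0,0,0,0],[5,0,0,0,0,0,0],[5,0,-15,0,0,0,0.5],[5,0,-15,0,0,0,0.5],[5,0,-15,0,0,0,0.5],[5,0,-15,0,0,0,0.5]]})

```text
time_s: 3.8
position: [0.5331, 0.2258, 0.2094]
tcp_rot: [[0.012, 1.0, 0.014], [1.0, -0.012, 0.002], [0.002, 0.014, -1.0]]
force: [1.5, 0.4, -1.0]
opening: 0.281
grasp_force: 0.0
```

```bash
python3 - <<'E'
from h import *
from rig import bot
c=bot.capture("top")
crop=cv2.resize(c["color"][170:275,180:380,::-1],None,fx=3,fy=3,interpolation=cv2.INTER_CUBIC);cv2.imwrite("pics/cr1.png",crop)
E
python3 to.py 0.531 -0.382 0.2 -86;python3 to.py 0.531 -0.382 0.01 -86
```

```text
[-0.6071  0.0074  0.0058] [ 0.32 -0.36 85.31] yaw now -0.69 t 3.85 F [ 0.2 -0.3 -0.4]
[-0.6073  0.006   0.1958] [ 0.32 -0.36 85.31] yaw now -0.69 t 3.85 F [ 0.2 -0.3 -0.4]
```

View pics/cr1.png

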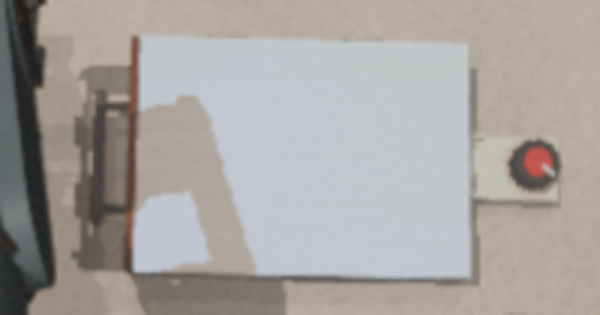

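The crop shows the drawer's wood front flush against the stand (edge at x≈133), so it is shut.

Request:
steer_hand(steps={"segments":[[-60.7,0.7,0,0,0,21.325,0.6],[-60.7,0.7,0,0,0,21.325,0.6],[-60.7,0.7,0,0,0,21.325,0.6],[-60.7,0.7,0,0,0,21.325,0.6],[-60.7,0.7,0,0,0,21.325,0.6],[-60.7,0.7,0,0,0,21.325,0.6],[-60.7,0.7,0,0,0,21.325,0.6],[-60.7,0.7,0,0,0,21.325,0.6],[-60.7,0.7,0,0,0,21.325,0.6],[-60.7,0.7,0,0,0,21.325,0.6],[-60.7,0.7,0,0,0,21.325,0.6],[-60.7,0.7,0,0,0,21.325,0.6],[-60.7,0.7,0,0,0,21.325,0.6],[-60.7,0.7,10,0,0,21.325,0.6],[-60.7,0.7,12,0,0,21.325,0.6],[-60.7,0.7,12,0,0,21.325,0.6]]})

```text
time_s: 5.45
position: [0.5236, -0.3775, 0.0757]
tcp_rot: [[0.998, 0.069, -0.01], [0.07, -0.998, 0.01], [-0.009, -0.01, -1.0]]
force: [-0.7, 0.3, -0.6]
opening: 0.604
grasp_force: 0.0
```

```bash
python3 to.py 0.531 -0.382 0.011 -86
```

```text
[0.0077 0.0057 0.0646] [-0.6   0.54 -0.02] yaw now -86.02 t 5.45 F [-0.7  0.3 -0.6]
```

Scaled: 0.0646 m is 6.46, 0.04 m is 4, -0.6 degrees is -0.15.

Request:
steer_hand(steps={"segments":[[0.77,0.57,0,-0.15,0.135,0,0.6],[0.77,0.57,4,-0.15,0.135,0,0.6],[0.77,0.57,6.46,-0.15,0.135,0,0.6],[0.77,0.57,6.46,-0.15,0.135,0,0],[0.77,0.57,6.46,-0.15,0.135,0,0],[0.77,0.57,6.46,-0.15,0.135,0,0],[0.77,0.57,6.46,-0.15,0.135,0,0],[0.77,0.57,6.46,-0.15,0.135,0,0]]})

```text
time_s: 6.25
position: [0.5371, -0.3868, 0.0197]
tcp_rot: [[0.998, 0.07, 0.012], [0.07, -0.998, -0.011], [0.011, 0.012, -1.0]]
force: [0.4, 2.5, 4.0]
opening: 0.275
grasp_force: 30.0
```

```bash
python3 to.py 0.5257 -0.0088 0.2 -0.7
```

```text
[ 0.0169 -0.3758 -0.1845] [ 1.010e+00 -1.000e-02 -8.531e+01] yaw now -86.01 t 6.25 F [0.4 2.5 4. ]
```

Request:
steer_hand(steps={"segments":[[0,0,0,0,0,0,0.6],[0,0,0,0,0,0,0.6],[0,0,0,0,0,0,0.6]]})

```text
time_s: 6.55
position: [0.5364, -0.387, 0.0181]
tcp_rot: [[0.998, 0.07, 0.01], [0.07, -0.998, -0.01], [0.01, 0.011, -1.0]]
force: [-1.1, -0.6, -0.5]
opening: 0.462
grasp_force: 0.0
```

```bash
python3 to.py 0.533 -0.384 0.01 -86
```

```text
[-0.0033 -0.0033  0.008 ] [ 0.63 -0.55 -0.  ] yaw now -86.0 t 6.55 F [-1.1 -0.6 -0.5]
```

Scaled: 0.008 m is 0.8, -0.0033 m is -0.33, 0.63 degrees is 0.1575.

Request:
steer_hand(steps={"segments":[[-0.33,-0.33,0.8,0.1575,-0.1375,0,0.6],[-0.33,-0.33,0.8,0.1575,-0.1375,0,0.6],[-0.33,-0.33,0.8,0.1575,-0.1375,0,0.6],[-0.33,-0.33,0.8,0.1575,-0.1375,0,0],[-0.33,-0.33,0.8,0.1575,-0.1375,0,0],[-0.33,-0.33,0.8,0.1575,-0.1375,0,0],[-0.33,-0.33,0.8,0.1575,-0.1375,0,0],[-0.33,-0.33,0.8,0.1575,-0.1375,0,0],[-0.33,-0.33,0.8,0.1575,-0.1375,0,0]]})

```text
time_s: 7.45
position: [0.5332, -0.3841, 0.0101]
tcp_rot: [[0.998, 0.07, 0.0], [0.07, -0.998, -0.0], [0.0, 0.0, -1.0]]
force: [-0.4, -1.2, 0.1]
opening: 0.274
grasp_force: 30.0
```

```bash
python3 to.py 0.5257 -0.0088 0.2 -0.7;  python3 - <<'E'
from h import *
from rig import bot
s=bot.capture("scene");c=bot.capture("top")
f=lambda c,x,y:cv2.resize(c["color"][y:y+100,x:x+100,::-1],(400,400),interpolation=cv2.INTER_CUBIC)
cv2.imwrite("pics/cr2.png",np.hstack([f(s,90,195),f(c,370,170)]))
E
```

```text
[ 0.0188 -0.3748 -0.1901] [ 4.00e-02  0.00e+00 -8.53e+01] yaw now -86.0 t 7.45 F [-0.4 -1.2  0.1]
```

View pics/cr2.png

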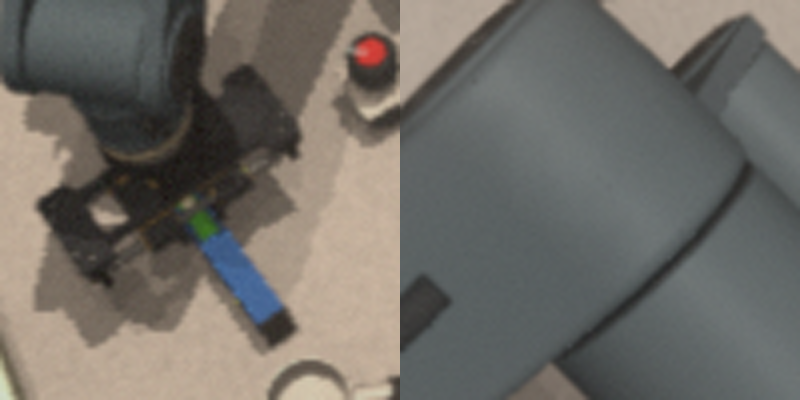

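The crop shows the gripper astride the middle of the level, with fingers on both sides and the level square to it; the blue half runs down-right to (275,330).

Request:
steer_hand(steps={"segments":[[0,0,-5,0,0,0,0],[0,0,-10,0,0,0,0],[0,0,-15,0,0,0,0],[0,0,-19,0,0,0,0],[1.88,-37.48,-19,0,0,-21.325,0],[1.88,-37.48,-19,0,0,-21.325,0],[1.88,-37.48,-19,0,0,-21.325,0],[1.88,-37.48,-19,0,0,-21.325,0],[1.88,-37.48,-19,0,0,-21.325,0],[1.88,-37.48,-19,0,0,-21.325,0],[1.88,-37.48,-19,0,0,-21.325,0],[1.88,-37.48,-19,0,0,-21.325,0],[1.88,-37.48,-19,0,0,-21.325,0],[1.88,-37.48,-19,0,0,-21.325,0],[1.88,-37.48,-19,0,0,-21.325,0],[1.88,-37.48,-19,0,0,-21.325,0],[1.88,-37.48,-19,0,0,-21.325,0]]})

```text
time_s: 9.25
position: [0.5253, -0.0087, 0.1998]
tcp_rot: [[0.015, 1.0, -0.001], [1.0, -0.015, 0.001], [0.001, -0.001, -1.0]]
force: [0.5, 0.9, -3.0]
opening: 0.272
grasp_force: 30.0
```

```bash
python3 to.py 0.5257 -0.0088 0.116 -0.7
```

```text
[-0.0002  0.0005  0.0838] [-0.06 -0.05 -0.15] yaw now -0.85 t 9.25 F [ 0.5  0.9 -3. ]
```

Request:
steer_hand(steps={"segments":[[0,0.05,4,0,0,0,0],[0,0.05,7,0,0,0,0],[0,0.05,8,0,0,0,0],[0,0.05,8.4,0,0,0,0],[0,0.05,8.4,0,0,0,0],[0,0.05,8.4,0,0,0,0]]})

```text
time_s: 9.85
position: [0.5272, -0.0088, 0.1173]
tcp_rot: [[0.013, 1.0, 0.002], [1.0, -0.013, -0.0], [-0.0, 0.002, -1.0]]
force: [0.5, 0.6, -3.3]
opening: 0.274
grasp_force: 30.0
```

Scaled: -0.001 m is -0.1, 0.003 m is 0.3.

Request:
steer_hand(steps={"segments":[[0,-0.1,0.2,0,0,0,0],[0,-0.1,0.2,0,0,0,0],[0,-0.1,0.3,0,0,0,0],[0,-0.1,0.3,0,0,0,0]]})

```text
time_s: 10.25
position: [0.5256, -0.0087, 0.1138]
tcp_rot: [[0.012, 1.0, 0.001], [1.0, -0.012, 0.0], [0.0, 0.001, -1.0]]
force: [-0.3, -0.5, 1.6]
opening: 0.268
grasp_force: 30.0
```

Scaled: -0.196 m is -19.6, -0.1 m is -10, -40 degrees is -10.

Request:
steer_hand(steps={"segments":[[0,0,0,0,0,0,0.6],[0,0,0,0,0,0,0.6],[0,0,0,0,0,0,0.6],[0,0,-5,0,0,0,0.7],[0,0,-10,0,0,0,0.7],[-19.6,0,-10,0,0,-10,0.7],[-19.6,0,-10,0,0,-10,0.7],[-19.6,0,-10,0,0,-10,0.7],[-19.6,0,-10,0,0,-10,0.7],[-19.6,0,-10,0,0,-10,0.7],[-19.6,0,-10,0,0,-10,0.7],[-19.6,0,-10,0,0,-10,0.7]]})

```text
time_s: 11.45
position: [0.5223, -0.2039, 0.2126]
tcp_rot: [[-0.631, 0.776, -0.001], [0.776, 0.631, 0.002], [0.002, 0.0, -1.0]]
force: [0.0, 0.1, 1.6]
opening: 0.699
grasp_force: 0.0
```

```bash
python3 to.py 0.5236 -0.2046 0.06 40;  python3 - <<'E'
from h import *
from rig import bot
s=bot.capture("scene");c=bot.capture("top")
p=np.array([[.5257,-.0088,.145]]);print(proj(s,p),proj(c,p))
def f(c):
    u,v=proj(c,p)[0].astype(int);return cv2.resize(c["color"][v-60:v+60,u-60:u+60,::-1],(400,400),interpolation=cv2.INTER_CUBIC)
cv2.imwrite("pics/cr3.png",np.hstack([f(s),f(c)]))
import pickle;pickle.dump((s,c),open("pics/p3.pkl","wb"))
E
```

```text
[-0.0017  0.0006  0.1526] [ 0.02 -0.12 -0.91] yaw now 39.09 t 11.45 F [0.  0.1 1.6]
[[233.53726088 170.24550592]] [[282.24752791 219.45443719]]
```

View pics/cr3.png

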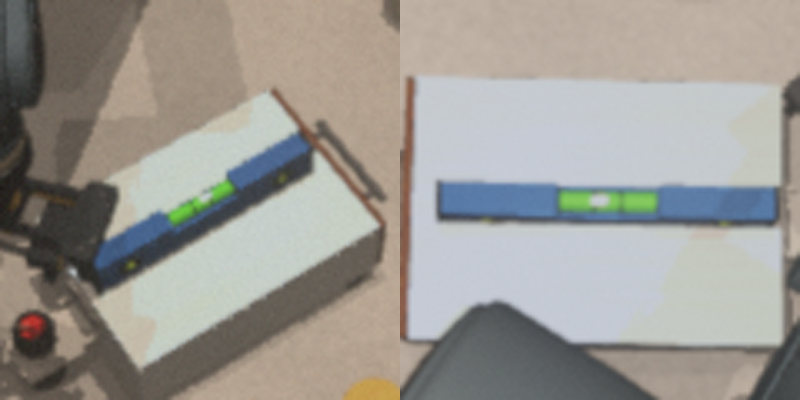

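The picture shows the level lying along the middle of the stand. In the right-hand view (top camera) the bubble is at x≈600 and the vial middle at ≈607. That puts the bubble about 5 mm towards the front, so the knob needs roughly 1.9 rad. I'll go for a first stroke.

Request:
steer_hand(steps={"segments":[[0,0,5,0,0,0,0.7],[0,0,9,0,0,0,0.7],[0,0,10,0,0,0,0.7],[0,0,10,0,0,0,0.7]]})

```text
time_s: 11.95
position: [0.5219, -0.2027, 0.1117]
tcp_rot: [[-0.634, 0.773, -0.004], [0.773, 0.634, 0.003], [0.004, -0.001, -1.0]]
force: [-0.5, -0.2, -0.1]
opening: 0.703
grasp_force: 0.0
```

```bash
python3 to.py 0.5236 -0.2046 0.062 38
```

```text
[-0.0028  0.0002  0.0497] [-0.06 -0.26  1.35] yaw now 39.35 t 11.95 F [-0.5 -0.2 -0.1]
```

Request:
steer_hand(steps={"segments":[[-0.28,0,2,0,0,0.325,0.7],[-0.28,0,5,0,0,0.325,0.7],[-0.28,0,5,0,0,0.325,0.7],[-0.28,0,5,0,0,0.325,0],[-0.28,0,5,0,0,0.325,0],[-0.28,0,5,0,0,0.325,0],[-0.28,0,5,0,0,0.325,0],[-0.28,0,5,0,0,0.325,0],[-0.28,0,5,0,0,0.325,0]]})

```text
time_s: 12.85
position: [0.5241, -0.2082, 0.0647]
tcp_rot: [[-0.617, 0.787, -0.0], [0.787, 0.617, -0.003], [-0.002, -0.002, -1.0]]
force: [-3.7, -3.3, 5.7]
opening: 0.451
grasp_force: 30.0
```

```bash
python3 to.py 0.5236 -0.2046 0.062 38
```

```text
[0.0032 0.0018 0.0027] [-0.11  0.1   0.1 ] yaw now 38.1 t 12.85 F [-3.7 -3.3  5.7]
```

Request:
steer_hand(steps={"segments":[[0.25,0,0,0,0,0,0],[0.25,0,0,0,0,2,0],[0.25,0,0,0,0,4,0],[0.25,0,0,0,0,6,0],[0.25,0,0,0,0,8,0],[0.25,0,0,0,0,10,0],[0.25,0,0,0,0,12,0],[0.25,0,0,0,0,14,0],[0.25,0,0,0,0,16,0],[0.25,0,0,0,0,18,0],[0.25,0,0,0,0,19,0],[0.25,0,0,0,0,19,0],[0.25,0,0,0,0,19,0]]})

```text
time_s: 14.15
position: [0.52, -0.2081, 0.0647]
tcp_rot: [[0.613, 0.79, -0.005], [0.79, -0.614, -0.004], [-0.007, -0.002, -1.0]]
force: [-11.4, -11.4, 7.1]
opening: 0.451
grasp_force: 30.0
```

```bash
cat > bub.py <<'E'
from h import *
from rig import bot
import sys,time
P=np.array([.5257,-.0128,.147])
def measure(n,c,save=None):
    # strip along the vial in the picture: bubble position along +y of the stand, mm, against vial's ends
    a,b=np.array([0,.06,0]),np.array([.015,0,0])
    ys=np.linspace(-.055,.055,441);xs=np.linspace(-.012,.012,97)
    X,Y=np.meshgrid(xs,ys);pts=np.c_[P[0]+X.ravel()-0.0122*-Y.ravel(),P[1]+Y.ravel(),np.full(X.size,P[2])]
    uv=proj(c,pts).astype(np.float32)
    im=cv2.remap(c["color"],uv[:,0].reshape(X.shape),uv[:,1].reshape(X.shape),cv2.INTER_CUBIC)
    h=cv2.cvtColor(im,cv2.COLOR_RGB2HSV).astype(int);H,S,V=h[...,0],h[...,1],h[...,2]
    g=(H>38)&(H<75)&(S>110)&(V>80)
    col=np.argmax(g.sum(0));sel=np.where(g.sum(0)>.7*g.sum(0).max())[0];sl=slice(sel[0]+1,sel[-1])
    prof=im[:,sl].astype(float).mean(1);gp=g[:,sl].mean(1)>.5;e=ys[gp]
    lo,hi=e.min(),e.max();mid=(lo+hi)/2
    inn=(ys>lo+.002)&(ys<hi-.002);w=prof[:,2]/ (prof[:,1]+1);w=np.where(inn,np.clip(w-(np.median(w[inn])+ .15),0,None),0)
    bub=(w*ys).sum()/w.sum()
    thr=ys[(w>w.max()/2)]
    dark=np.where(inn,prof[:,1],999)
    print(n,"vial %.1f..%.1f mid %.2f  bubble centroid %.2f (%.1f..%.1f) -> offset to +y %.2f mm"%(lo*1e3,hi*1e3,mid*1e3,bub*1e3,thr.min()*1e3,thr.max()*1e3,(bub-mid)*1e3))
    return im
def run(tag):
    ims=[]
    for n in("scene","top"):
        c=bot.capture(n)
        try: im=measure(n,c)
        except Exception as x: print(n,"fail",x);continue
        ims.append(cv2.resize(im[:,:,::-1].transpose(1,0,2),(760,150)))
    if ims: cv2.imwrite(f"pics/{tag}.png",np.vstack(ims))
if __name__=="__main__": run(sys.argv[1])
E
python3 bub.py b0; python3 - <<'E'
import pickle
from bub import measure
s,c=pickle.load(open("pics/p3.pkl","rb"));measure("scene",s);measure("top",c)
E
python3 to.py 0.5236 -0.2046 0.062 38
```

```text
scene vial -32.2..37.8 mid 2.75  bubble centroid 8.05 (3.0..13.3) -> offset to +y 5.30 mm
top fail index 0 is out of bounds for axis 0 with size 0
scene vial -33.0..36.8 mid 1.87  bubble centroid 8.68 (3.0..14.3) -> offset to +y 6.81 mm
top vial -34.0..34.0 mid -0.00  bubble centroid 6.38 (0.5..12.0) -> offset to +y 6.38 mm
[0.005  0.0007 0.0026] [ -0.33   0.27 -75.84] yaw now -37.84 t 14.25 F [-11.6 -11.7   7.8]
```

View pics/b0.png

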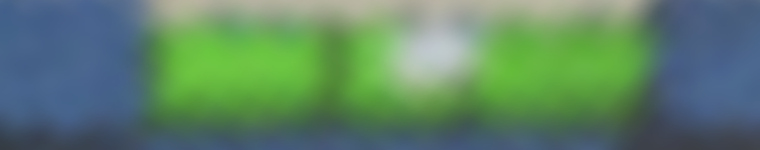

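Request:
steer_hand(steps={"segments":[[0,0,0,0,0,0,0.75],[0,0,0,0,0,0,0.75],[0,0,0,0,0,0,0.75],[0,0,0,0,0,0,0.75],[0.3,0,0,0,0,-12.5,0.75],[0.3,0,0,0,0,-12.5,0.75],[0.3,0,0,0,0,-12.5,0.75],[0.3,0,0,0,0,-12.5,0.75],[0.3,0,0,0,0,-12.5,0.75],[0.3,0,0,0,0,-12.5,0.75],[0.3,0,0,0,0,-12.5,0.75],[0.3,0,0,0,0,-12.5,0.75]]})

```text
time_s: 15.45
position: [0.525, -0.202, 0.0629]
tcp_rot: [[-0.206, 0.979, -0.0], [0.979, 0.206, 0.001], [0.001, -0.0, -1.0]]
force: [0.0, -0.0, 1.0]
opening: 0.753
grasp_force: 0.0
```

```bash
python3 bub.py b1; python3 to.py 0.522 -0.2055 0.062 20
```

```text
scene vial -32.2..37.8 mid 2.75  bubble centroid 7.00 (1.3..12.8) -> offset to +y 4.25 mm
top fail index 0 is out of bounds for axis 0 with size 0
[-0.0027 -0.0035  0.0009] [-0.   -0.03 -8.09] yaw now 11.91 t 15.55 F [ 0.2  1.  -0.6]
```

Request:
steer_hand(steps={"segments":[[-0.27,-0.35,0,0,0,-2,0.75],[-0.27,-0.35,0,0,0,-4,0.75],[-0.27,-0.35,0,0,0,-5.75,0.75],[-0.27,-0.35,0,0,0,-5.75,0.75],[-0.27,-0.35,0,0,0,-5.75,0],[-0.27,-0.35,0,0,0,-5.75,0],[-0.27,-0.35,0,0,0,-5.75,0],[-0.27,-0.35,0,0,0,-5.75,0],[-0.27,-0.35,0,0,0,-5.75,0],[-0.27,-0.35,0,0,0,-5.75,0]]})

```text
time_s: 16.55
position: [0.5219, -0.2056, 0.063]
tcp_rot: [[-0.573, 0.819, -0.0], [0.819, 0.573, 0.001], [0.001, 0.0, -1.0]]
force: [0.3, -0.1, 0.5]
opening: 0.45
grasp_force: 30.0
```

```bash
python3 bub.py b2; python3 to.py 0.522 -0.2055 0.062 20
```

```text
scene vial -32.2..37.8 mid 2.75  bubble centroid 6.80 (1.3..12.5) -> offset to +y 4.05 mm
top fail index 0 is out of bounds for axis 0 with size 0
[0.0001 0.0001 0.001 ] [ 1.000e-02 -3.000e-02  1.498e+01] yaw now 34.98 t 16.65 F [ 1.1  1.  -0.1]
```

Request:
steer_hand(steps={"segments":[[0,0,0,0,0,2,0],[0,0,0,0,0,4,0],[0,0,0,0,0,6,0],[0,0,0,0,0,8,0],[0,0,0,0,0,10,0],[0,0,0,0,0,12,0],[0,0,0,0,0,14,0],[0,0,0,0,0,16,0],[0,0,0,0,0,17.5,0],[0,0,0,0,0,17.5,0],[0,0,0,0,0,17.5,0],[0,0,0,0,0,17.5,0],[0,0,0,0,0,17.5,0],[0,0,0,0,0,17.5,0],[0,0,0,0,0,17.5,0],[0,0,0,0,0,17.5,0],[0,0,0,0,0,17.5,0],[0,0,0,0,0,17.5,0],[0,0,0,0,0,17.5,0],[0,0,0,0,0,17.5,0]]})

```text
time_s: 18.65
position: [0.5219, -0.2057, 0.063]
tcp_rot: [[0.574, 0.819, -0.0], [0.819, -0.574, 0.001], [0.0, -0.001, -1.0]]
force: [0.7, -0.3, 0.3]
opening: 0.45
grasp_force: 30.0
```

```bash
python3 bub.py b3; python3 to.py 0.522 -0.2055 0.2 0
```

```text
scene vial -31.5..38.5 mid 3.50  bubble centroid 3.82 (-1.0..8.5) -> offset to +y 0.32 mm
top fail index 0 is out of bounds for axis 0 with size 0
[ 2.00e-04 -1.00e-04 -1.37e-01] [-2.000e-02 -2.000e-02 -3.499e+01] yaw now -34.99 t 18.75 F [-0.7 -0.   0.3]
```

View pics/b3.png

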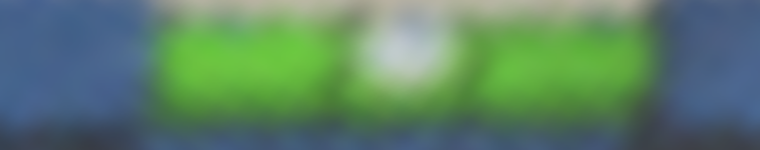

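In this strip the bubble (x≈404) sits midway between the black lines (≈342 and ≈472). I'll release the knob, lift clear and cross-check with the top camera.

The rows are not in the units I measure in: shifts go in cm and turns go in units of 4 degrees. I convert before sending: -0.14 m is -14, -0.1 m is -10, -34 degrees is -8.5.

Request:
steer_hand(steps={"segments":[[0,0,0,0,0,0,0.75],[0,0,0,0,0,0,0.75],[0,0,0,0,0,0,0.75],[0,0,0,0,0,0,0.75],[0,0,-5,0,0,0,0.75],[0,0,-10,0,0,0,0.75],[0,0,-14,0,0,0,0.5],[0,0,-14,0,0,-8.5,0],[0,0,-14,0,0,-8.5,0],[0,0,-14,0,0,-8.5,0],[0,0,-14,0,0,-8.5,0],[0,0,-14,0,0,-8.5,0]]})

```text
time_s: 19.95
position: [0.5218, -0.2056, 0.203]
tcp_rot: [[0.018, 1.0, -0.0], [1.0, -0.018, 0.001], [0.001, -0.0, -1.0]]
force: [-0.2, -0.2, 0.3]
opening: 0.287
grasp_force: 0.0
```

```bash
python3 bub.py b4; python3 - <<'E'
from h import *
from rig import bot
c=bot.capture("top");h=cv2.cvtColor(c["color"],cv2.COLOR_RGB2HSV);H,S=h[...,0],h[...,1]
l=big(cv2.morphologyEx((((H>95)&(H<125)&(S>100))|((H>38)&(H<75)&(S>110))).astype(np.uint8),cv2.MORPH_CLOSE,np.ones((3,3))),(200,170,350,270))
r=cv2.minAreaRect(l);print(r,plane(c,cv2.boxPoints(r),.153).round(4),plane(c,r[0],.15).round(4))
E
python3 to.py 0.526 0.057 0.2 -0.7
```

```text
scene vial -31.5..38.8 mid 3.62  bubble centroid 3.85 (-1.0..8.8) -> offset to +y 0.22 mm
top vial -33.2..35.5 mid 1.12  bubble centroid 1.20 (-5.0..7.2) -> offset to +y 0.07 mm
((283.4880676269531, 219.28768920898438), (99.12496948242188, 9.498909950256348), 0.8680514693260193) [[ 0.5147  0.1082  0.153 ]
 [ 0.5379  0.1082  0.153 ]
 [ 0.5351 -0.1317  0.153 ]
 [ 0.512  -0.1309  0.153 ]] [[ 0.5254 -0.0116  0.15  ]]
[ 0.2627 -0.0012  0.0031] [-0.02 -0.03 -0.45] yaw now -1.15 t 20.1 F [ 0.2 -0.3  0.5]
```

Both cameras put the bubble within 0.3 mm of centre. Now I move to the front half of the level and press.

Scaled: 0.2627 m is 26.27, 0.044 m is 4.4.

Request:
steer_hand(steps={"segments":[[26.27,0.4,0,0,0,0,0],[26.27,0.4,0,0,0,0,0],[26.27,0.4,0,0,0,0,0],[26.27,0.4,0,0,0,0,0],[26.27,0.4,0,0,0,0,0],[26.27,0.4,0,0,0,0,0],[26.27,0.4,2,0,0,0,0],[26.27,0.4,3.5,0,0,0,0],[26.27,0.4,4,0,0,0,0],[26.27,0.4,4.4,0,0,0,0],[26.27,0.4,4.4,0,0,0,0],[26.27,0.4,4.4,0,0,0,0]]})

```text
time_s: 21.3
position: [0.531, 0.0564, 0.1596]
tcp_rot: [[0.018, 1.0, 0.001], [1.0, -0.018, 0.0], [0.0, 0.001, -1.0]]
force: [0.1, 0.2, -0.5]
opening: 0.01
grasp_force: 0.0
```

```bash
python3 to.py 0.526 0.057 0.152 -0.7
```

```text
[ 0.0005 -0.005   0.0076] [ 0.05 -0.02 -0.36] yaw now -1.06 t 21.3 F [ 0.1  0.2 -0.5]
```

Request:
steer_hand(steps={"segments":[[0,-0.5,0,0,0,0,0],[0,-0.5,0.2,0,0,0,0],[0,-0.5,0.4,0,0,0,0],[0,-0.5,0.6,0,0,0,0],[0,-0.5,0.8,0,0,0,0],[0,-0.5,0.8,0,0,0,0]]})

```text
time_s: 21.9
position: [0.5258, 0.057, 0.1534]
tcp_rot: [[0.017, 1.0, 0.001], [1.0, -0.017, 0.0], [0.0, 0.001, -1.0]]
force: [-4.3, 0.4, 16.1]
opening: 0.005
grasp_force: 8.0
```

Scaled: 0.0005 m is 0.05.

Request:
steer_hand(steps={"segments":[[0,0,0.05,0,0,0,0],[0,0,0.05,0,0,0,0],[0,0,0.05,0,0,0,0],[0,0,0.05,0,0,0,0],[0,0,0.05,0,0,0,0],[0,0,0.05,0,0,0,0],[0,0,0.05,0,0,0,0],[0,0,0.05,0,0,0,0],[0,0,0.05,0,0,0,0],[0,0,0.05,0,0,0,0],[0,0,0.05,0,0,0,0],[0,0,0.05,0,0,0,0]]})

```text
time_s: 23.1
position: [0.5258, 0.057, 0.1533]
tcp_rot: [[0.017, 1.0, 0.001], [1.0, -0.017, 0.0], [0.0, 0.001, -1.0]]
force: [-4.0, -0.4, 18.4]
opening: 0.0
grasp_force: 9.4
```

```bash
python3 bub.py b5; python3 - <<'E'
from rig import bot;import cv2
c=bot.capture("scene");cv2.imwrite("pics/fin.png",cv2.resize(c["color"][90:260,150:330,::-1],None,fx=3.3,fy=3.3,interpolation=cv2.INTER_CUBIC));print(bot.read_state()["force"])
E
```

```text
scene vial -31.5..37.0 mid 2.75  bubble centroid 3.46 (-0.5..7.5) -> offset to +y 0.71 mm
top fail zero-size array to reduction operation minimum which has no identity
[-4.93917456 -0.11020084 18.68108085]bub.py:18: RuntimeWarning: invalid value encountered in scalar divide
  bub=(w*ys).sum()/w.sum()
```

View pics/fin.png

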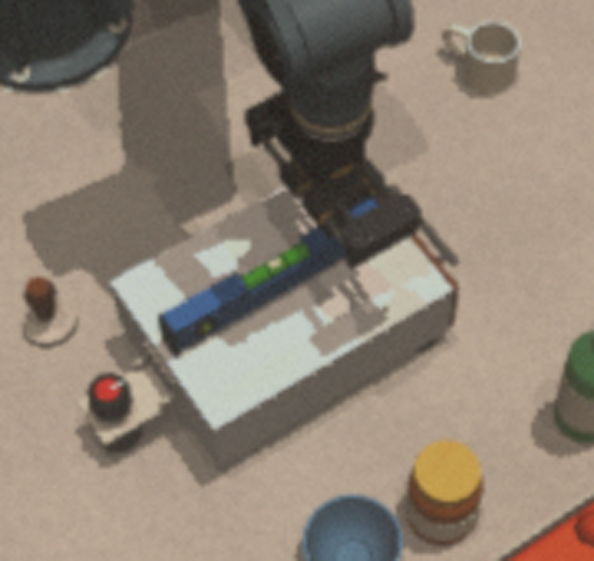

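The final picture shows the closed fingers pressing on the front half of the level at about 18 N. The bubble (276,265) is midway along the green vial and the drawer is shut.

```bash
python3 -c "
from rig import bot
print(bot.hand_in())"
```

```text
the job is handed in; nothing more can be done
None
```

I handed the job in at about 23 s: the drawer is shut, the level lies about 3 mm from the middle of the stand's top, front to back, and the arm is pressing it down at about 18 N with the bubble about 0.7 mm off centre between the lines (scene camera only; the arm blocked the top view), and nothing else on the counter was touched.

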